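# Load a power board and latch the test fixture

## Task

Put the green power board flat into the blue-edged nest of the white test fixture, either way round, and let go of it. Then reach in under the front of the clear guard, without bumping it, and press the red lever pad down until the brass latch holds the lever down by itself. Leave the blue board and the other things on the bench where they are.

Things in the scene. Friction and masses are not known exactly. Their poses are not given: they have to be found in the camera images.
- green_board: Green circuit board 110 (x) x 80 (y) x 4 thick, with an aluminium finned heat sink at its middle, 60 (x) x 40 (y), its top 50 above the board's underside; parts beside the heat sink stand at most 12 above the underside. About 0.22 kg. Grip the heat sink across its 40 mm width (y), fingertips at least 16 above the underside. Origin: centre of the underside; z up.
- blue_board: Blue circuit board of the same size and shape as the green one, for another product; a bystander.
- fixture: White test fixture, base 240 (x) x 340 (y) x 60 high, fixed to the bench at a place and yaw that vary. Origin: centre of the underside; x points away from its front, y to its left. On top: the nest at its right, the lever at its left.
- nest (a point): Centre of the floor of the nest, 62 above the bench; axes as the fixture. Nest opening 118 (x) x 88 (y), 4 mm play all round the board, with blue edges 14 high whose upper half slopes outward at 45 degrees. A flat steel tongue slides out 17 mm over the board's left-hand edge (3 mm above the board) as the lever goes down; it is blocked if the board is not flat in the nest.
- lever (a joint): Angle of the lever (rad): 0 raised (27 degrees up), grows as pressed, 0.47 level, 0.52 at its hard stop. A spring lifts it (about 6 N at the pad at the start, with the latch up to some 18 N near the end). The sprung brass bolt beside it snaps over it and holds it at about 0.43.
- lever_pad (a point): Middle of the top face of the red pad at the lever's front end, 44 (along the lever) x 50 (across). The point is 170 along the lever from its hinge and 16 above the lever's centre line; raised it is about 175 above the bench, latched about 107. x runs along the lever to its hinge, z is square to the pad's face.
- lever_hinge (a point): Hinge axis of the lever, 85 above the bench; the axis runs along the fixture's y. Axes as the fixture.
- guard_edge (a point): Middle of the lower front edge of the clear guard over the lever: a fixed clear sheet with an orange front edge, 135 wide (y), 298 above the bench, reaching 205 back (+x) to its two posts; axes as the fixture. It overhangs the red pad, so a vertical tool cannot come down on the pad.
- guard: The clear guard and its two aluminium posts; its origin and axes are those of the fixture.
- screwdriver: Orange-handled screwdriver, 180 long; a bystander.
- spool: Grey spool, 60 across, 50 high, standing; a bystander.
- meter: Yellow hand meter 160 x 80 x 35; a bystander.
- parts_bin: Clear bin of white parts 120 x 90 x 45; a bystander.
- pliers: Pliers with red handles, about 130 long; a bystander.

How it is judged:
On the way, in this order (a step that is already met when the one before it is completed fails the run):
1. the green board lies flat in the nest, let go, with the lever still up (horizontal distance between green_board and nest below 0.008 m and z of green_board in the frame of nest below 0.003 m and angle between green_board's own z axis and vertical below 0.05 rad and contact force between the fingers and green_board below 0.1 N and value of joint lever below 0.2 rad), for 0.2 s.
2. the lever has been pressed past its latch (value of joint lever above 0.41 rad), for 0.2 s.
At the end, for the whole second after the job is handed in: The lever stays down in its latch by itself (joint above 0.41), and the green board lies at rest and flat in the nest: its centre within 8 mm of the nest's, its underside within 3 mm of the nest floor, tilted under 0.05 rad, its length along the nest's within 0.15 rad (value of joint lever above 0.41 rad and horizontal distance between green_board and nest below 0.008 m and z of green_board in the frame of nest between -0.003 and 0.003 m and angle between green_board's own z axis and vertical below 0.05 rad and angle between the x axis of green_board and the x axis of nest, either way round below 0.15 rad and linear speed of green_board below 0.02 m/s); the robot touches nothing.
It fails at once if the guard is bumped (over 8 N) (contact force between any of the arm, the fingers and guard above 8 N).
It fails at once if the blue board or another thing on the bench is moved by over 30 mm (distance of any of blue_board, screwdriver, spool, meter, parts_bin, pliers from where it was at the start of the episode above 0.03 m).
It also fails if it takes over 53 s, if anything falls off the work surface, if the arm or the gripper's body presses on something with over 40 N, if the wrist force passes 120 N, or if a joint passes its speed limit or range.

## Robot

A 6-joint arm with a two-finger parallel gripper is mounted at the origin on the work surface. World frame = base frame: x ahead of the robot, y to its left, z up, the work surface at z = 0. Lengths are in m, angles in rad, forces in N, time in s.
With the tool pointing down it reaches from about 0.3 to 0.875 m from the base axis. Payload 6.4 kg.
Tool frame: the origin (TCP) lies midway between the tips of the shut fingers; the grasp point (between the pads) lies 19 mm behind it; z points along the fingers, y is the line along which they close (so a half turn about z gives the same grasp; the last joint's range is limited). The gripper opens to 85 mm and grips with 20 to 120 N. Pads are 22 mm wide; open, the fingers measure 114 mm over their backs; the gripper's body (76 mm by 85 mm) begins 54 mm behind the grasp point. The pads swing forward as they close: fully open they stand 13 mm farther back than shut.
Start: joints at [1.059, 0.181, 1.607, -0, 1.354, -0.206], TCP at [0.173, 0.548, 0.231] pointing down, gripper open.
Joint ranges: [-2.99, 2.99], [-0.89, 2.07], [0.3, 2.58], [-1.14, 4.28], [0, 2.63], [-3.12, 3.12]. Speed limits (rad/s): [2.57, 2.57, 3.01, 3.14, 3.14, 3.14].

## Interface

Orientations are given as a unit quaternion [w, x, y, z].
In Python, from bench import * gives the robot as it stands.
- The arm moves only by the tool play_rows, never from a script. Its argument "plan" is a list of rows, each a list of 3 entries, a list of its own where there are three numbers: the finger opening in mm, from 0 to 85.4, then the shift along the tool's x, y, z normalised to -1 to 1, where 1 is 40 cm, then the turn about the tool's z normalised to -1 to 1, where 1 is pi rad. A call has 1 to 10 rows; each row is the pose to reach, as a shift and turn from the pose commanded when the call began, along the tool's axes at that moment, turning the shorter way round; what a row does not reach only later rows make up. A row lasts 1/10 s, in which the tool goes at most 50 mm and 8.59 degrees, less where a joint would pass 70% of its speed; a pose out of reach is approached as far as the arm can. A call with a number of a shift or a turn outside -1 to 1 is refused whole. A call with a gripper value outside its range is refused whole. The fingers move at their own pace and stop on an object; the grip force is fixed at half the most. Time passes only in rows, so rows that repeat a pose let the fingers close. It gives the time, the measured TCP pose, the force, the opening and the grip force at its end, in the units of the state.
- get_obs(): the state, without advancing time (a new reading comes with each control period).
- camera(name): name is "scene" or "top"; returns a dict with "image" (384x512x3 uint8, red, green, blue), "range_z" (384x512 float32, m along the optical axis (not along the pixel's ray), 0 where there is no reading), "intrinsics" (3x3 intrinsics, pixels), "rvec" (rotation vector, rad) and "tvec" (3), from world to camera coordinates, as OpenCV has them. Camera axes: x right, y down, z forward; pixel columns grow to the right and rows downward; lengths in m; the calibration is good to about 2 mm. A picture is of the moment at which its call begins.
- hand_in(): hands the job in; it is judged then, once.
Trained networks look in a picture, given as the dict that the camera call returned (one of the last four; its "shot" number tells which), for a name from the list of things; names that differ only in an ending like _2 or _b are one class to them, and where a whole thing is asked for, a point or a joint stands for the part that bears it (a point fixed in the world has none). Each returns a list of dicts, best first, with "conf" (0 to 1); they miss things now and then, are a little off and sometimes report something else, mostly with a low value. They report only what shows in the picture. A call takes as long as a camera call.
- search_frame(picture, label): "rect" ([centre column, centre row, width, height] in pixels, round what is visible of it).
- masks_of(picture, label): "mask" (384x512 bool, what is visible of it) and "rect" ([centre column, centre row, width, height] in pixels, round what is visible of it).
The state is a dict: "time_s": time; "q": joint angles; "dq": joint speeds; "joint_efforts": joint torques, N m; "eef_pos": TCP position; "eef_rot": TCP orientation; "wrist_force": force on the tool from outside, world axes, zero at the start; "torque": the same for the moment, N m; "opening": opening from 0.0 (shut) to 1.0 (fully open); "grasp_force": force on a finger pad.
Only numpy, scipy, OpenCV 4.12 (cv2) and the standard library are available. Lean on these libraries where they do the work, as an engineer would, in place of code of your own. Each camera call takes 0.05 s, during which the arm holds its last target. There are 200 camera calls.

## Working session

There is one attempt and no reset: what is moved stays moved. The work goes in short steps, Python scripts to look and compute and a tool call to move; the robot and the scene stay as the last step left them, time stands still between calls to the robot, and variables do not carry over. Pictures are saved under pics/ and viewed, at most 10 in all, crops included, and the job is handed in when it is done.

Besides the shell and the picture viewer there is one more tool, called after "Call:" as a command line: name --argument value ..., lists and objects as JSON in quotes. play_rows: Moves the arm, as the interface text tells. Its arguments: {"type":"object","properties":{"plan":{"type":"array","items":{"type":"array"}}},"required":["plan"]}

```bash
mkdir -p pics; cat > h.py <<'E'
from bench import *
import numpy as np, cv2
from scipy.spatial.transform import Rotation as R
def pts(p):
    K=np.array(p["intrinsics"]);Rm=cv2.Rodrigues(np.array(p["rvec"],float))[0];t=np.array(p["tvec"],float).ravel()
    z=p["range_z"];v,u=np.mgrid[:384,:512]
    c=np.stack([(u-K[0,2])/K[0,0]*z,(v-K[1,2])/K[1,1]*z,z],-1)
    w=(c-t)@Rm
    w[z==0]=np.nan
    return w
E
python3 - <<'E'
from h import *
o=get_obs();print(o)
ims=[]
for n in("scene","top"):
    p=camera(n);w=pts(p);ims.append(p["image"])
    np.savez(n,im=p["image"],w=w)
    for l in("green_board","blue_board","fixture","lever_pad","guard","meter","spool"):
        for d in masks_of(p,l)[:2]:
            q=w[d["mask"]];print(n,l,round(d["conf"],2),np.round(d["rect"]),np.round(np.nanmedian(q,0),3))
    cv2.imwrite(f"pics/{n}1.png",p["image"][...,::-1])
E
```

```text
{'time_s': 0.0, 'q': array([ 1.05870413e+00,  1.81558520e-01,  1.60801861e+00, -5.68941395e-05,
        1.35378434e+00, -2.06300300e-01]), 'dq': array([ 1.34719287e-03,  2.38067602e-03,  8.14253473e-05,  1.40892997e-03,
       -4.81009710e-04, -1.10025125e-03]), 'joint_efforts': array([ 6.96326770e-04, -4.44879341e+01, -3.51337945e+01, -1.63883615e-04,
        9.13036958e-03,  4.43673139e-05]), 'eef_pos': array([0.17282419, 0.54782782, 0.2303692 ]), 'eef_rot': array([-2.84886480e-04,  1.52294793e-01,  9.88334717e-01, -8.37726917e-04]), 'wrist_force': array([-0.15351145,  1.09007495,  1.27266844]), 'torque': array([ 0.03913485,  0.08213665, -0.08273222]), 'grasp_force': 0.0, 'opening': 1.0006544059674536}
scene green_board 0.89 [233. 166.  26.  34.] [ 0.457 -0.19   0.011]
scene blue_board 0.94 [183. 195.  29.  33.] [ 0.625 -0.311  0.013]
scene fixture 0.95 [320. 214. 128. 121.] [0.653 0.189 0.064]
scene lever_pad 0.51 [346. 238.  10.  30.] [0.659 0.245 0.107]
scene lever_pad 0.31 [320. 216. 130. 117.] [0.654 0.189 0.064]
scene meter 0.78 [145. 173.  45.  25.] [ 0.581 -0.477  0.035]
scene meter 0.28 [320. 216. 126. 112.] [0.654 0.189 0.064]
scene spool 0.85 [202. 237.  25.  22.] [ 0.76  -0.185  0.048]
top green_board 0.73 [210. 173. 126. 102.] [0.608 0.177 0.066]
top green_board 0.58 [309. 242.  29.  33.] [ 0.441 -0.191  0.01 ]
top blue_board 0.97 [348. 197.  27.  30.] [ 0.609 -0.317  0.012]
top fixture 0.59 [211. 173. 125.  99.] [0.608 0.177 0.066]
top lever_pad 0.46 [186. 195.  17.   5.] [0.532 0.217 0.183]
top lever_pad 0.45 [309. 241.  27.  37.] [ 0.441 -0.191  0.01 ]
top guard 0.91 [174. 159.  57.  71.] [0.617 0.239 0.307]
top meter 0.69 [396. 211.  52.  34.] [ 0.571 -0.477  0.036]
top spool 0.74 [313. 152.  20.  22.] [ 0.75  -0.185  0.05 ]
```

```bash
python3 - <<'E'
import cv2,numpy as np
a=cv2.imread("pics/scene1.png")[120:300,110:410];b=cv2.imread("pics/top1.png")[100:280,130:430]
cv2.imwrite("pics/both.png",np.vstack([cv2.resize(x,(500,300),interpolation=cv2.INTER_CUBIC) for x in(a,b)]))
E
```

```text
(no output)
```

View pics/both.png

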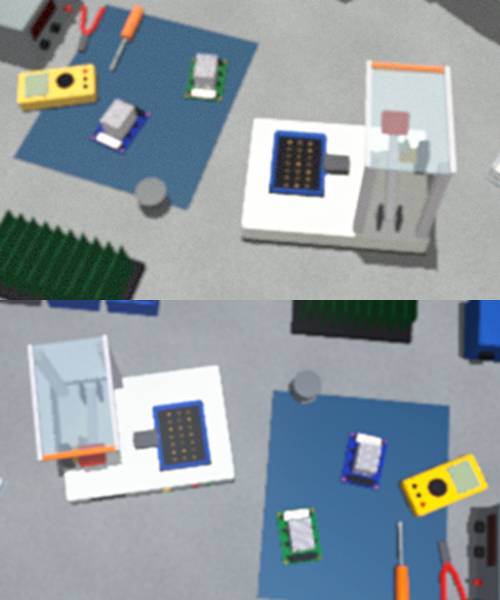

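The scene view (upper) and the top view (lower) both show the green board on the mat, with the nest (about 180,435 in the lower half) empty. The lever is raised and the orange guard edge faces the robot. Next I fit the rectangles.

```bash
cat >> h.py <<'E'
def rect(P):
    P=np.asarray(P)[:,:2].astype(np.float32)*1000
    (c,s,a)=cv2.minAreaRect(P)
    if s[0]<s[1]: s=s[::-1];a+=90
    return np.round(c,1),np.round(s,1),round((a+90)%180-90,2),len(P)  # angle of the long side
def sel(w,x0,x1,y0,y1,z0,z1):
    return (w[...,0]>x0)&(w[...,0]<x1)&(w[...,1]>y0)&(w[...,1]<y1)&(w[...,2]>z0)&(w[...,2]<z1)
E
python3 - <<'E'
from h import *
for n in("scene","top"):
    d=np.load(n+".npz");im=d["im"].astype(int);w=d["w"]
    r,g,b=im[...,0],im[...,1],im[...,2]
    hs=sel(w,.38,.52,-.26,-.12,.042,.056);print(n,"sink",rect(w[hs]),np.median(w[hs][:,2]))
    bd=sel(w,.36,.54,-.28,-.10,.0025,.06);m=bd&((g>b+15)|hs);print(" board",rect(w[m]))
    m=sel(w,.36,.54,-.28,-.10,.004,.06);print(" board z",rect(w[m]))
    m=sel(w,.4,.9,-.1,.5,.055,.066);
    print(" base",rect(w[m]))
    m=sel(w,.4,.9,-.1,.3,.055,.09)&(b>r+50)&(b>g+30);print(" nest",rect(w[m]),np.percentile(w[m][:,2],[5,50,95]))
    m=sel(w,.4,.9,0,.4,.28,.32)&(r>b+80);print(" orange",rect(w[m]) if m.sum()>3 else m.sum(), np.median(w[m],0))
    m=sel(w,.4,.9,0,.4,.1,.22)&(r>g+50);print(" pad",rect(w[m]) if m.sum()>3 else m.sum(), np.median(w[m],0),w[m].min(0),w[m].max(0))
E
```

```text
scene sink (array([ 441.6, -197.3]), array([64.7, 40. ]), 14.39, 127) 0.049275322320848663
 board (array([ 443.7, -198.3]), array([110.5,  80.4]), 13.21, 295)
 board z (array([ 450.2, -189.2]), array([179. , 178.7]), -89.71, 695)
 base (array([741. , 194.4]), array([583.9, 361.2]), 30.9, 4796)
 nest (array([741.1, 130.7]), array([442.5, 133.5]), 30.41, 581) [0.05876311 0.07       0.07701507]
 orange (array([520.4, 215.6]), array([121.2,  12.9]), -77.35, 133) [0.51985329 0.21512669 0.30759742]
  return _methods._mean(a, axis=axis, dtype=dtype,
  ret = um.true_divide(
Traceback (most recent call last):
ValueError: zero-size array to reduction operation minimum which has no identity
```

```bash
python3 - <<'E'
from h import *
def big(m):
    n,l,s,_=cv2.connectedComponentsWithStats(m.astype(np.uint8)); return l==1+np.argmax(s[1:,4])
for n in("scene","top"):
    d=np.load(n+".npz");im=d["im"].astype(int);w=d["w"]
    r,g,b=im[...,0],im[...,1],im[...,2]
    hs=sel(w,.38,.52,-.26,-.12,.042,.056);print(n,"sink",rect(w[hs]),np.median(w[hs][:,2]))
    m=big(sel(w,.36,.54,-.28,-.10,.0025,.06)&((g>b+15)|hs));print(" board",rect(w[m]))
    m=big(sel(w,.4,.9,-.1,.5,.054,.066)&(r>150))
    print(" base",rect(w[m]))
    m=big(sel(w,.4,.8,-.05,.3,.055,.09)&(b>r+50)&(b>g+30));print(" nest",rect(w[m]),np.percentile(w[m][:,2],[5,50,95]))
    m=sel(w,.4,.9,0,.4,.28,.32)&(r>b+60);print(" orange",rect(w[m]), np.median(w[m],0))
    m=sel(w,.4,.9,0,.4,.09,.22)&(r>g+30)
    if m.sum()>3:print(" pad",rect(w[m]), np.median(w[m],0),w[m].min(0),w[m].max(0))
    m=sel(w,.4,.9,0,.4,.09,.27); print(" mid-height",m.sum())
    K=d
E
```

```text
scene sink (array([ 441.6, -197.3]), array([64.7, 40. ]), 14.39, 127) 0.049275322320848663
 board (array([ 443.2, -207.7]), array([101.2,  61.3]), 15.84, 185)
 base (array([622.3, 137.4]), array([335.5, 244.3]), -76.86, 3793)
 nest (array([618.8,  60.7]), array([137.8, 104.5]), 13.13, 426) [0.06065783 0.07099085 0.07766811]
 orange (array([520.6, 215.6]), array([121.2,  13.7]), -77.52, 146) [0.52029783 0.21741614 0.30758473]
 mid-height 801
top sink (array([ 443.2, -194.3]), array([59.1, 39.7]), 13.1, 155) 0.05019539462049783
 board (array([ 443.1, -194.2]), array([107.3,  79.1]), 12.24, 394)
 base (array([622. , 141.6]), array([339.7, 241.8]), -76.73, 3437)
 nest (array([619.7,  64.7]), array([136.5, 104.5]), 13.55, 404) [0.06104579 0.0723789  0.07985197]
 orange (array([522.7, 219.5]), array([125. ,  12.9]), -76.87, 186) [0.52183681 0.2165569  0.30820389]
 pad (array([533.8, 241.7]), array([97.9, 28. ]), 87.65, 119) [0.53259883 0.2194488  0.1821356 ] [0.51951195 0.1928768  0.0983267 ] [0.54888639 0.29048951 0.19173927]
 mid-height 249
```

```bash
python3 - <<'E'
from h import *
c0=np.array([.6222,.1395]);a=np.radians(13.3);F=np.array([[np.cos(a),np.sin(a)],[-np.sin(a),np.cos(a)]])
big=[]
for n,(u0,v0,u1,v1) in(("scene",(325,150,400,270)),("top",(140,115,215,205))):
    p=camera(n);w=pts(p);im=p["image"].astype(int);K=np.array(p["intrinsics"]);Rm=cv2.Rodrigues(np.array(p["rvec"],float))[0];t=np.array(p["tvec"],float).ravel()
    C=-Rm.T@t;print(n,"cam",C.round(3))
    r,g,b=im[...,0],im[...,1],im[...,2];v,u=np.mgrid[:384,:512]
    box=(u>=u0)&(u<u1)&(v>=v0)&(v<v1)
    m=box&(r>g+25)&(abs(g-b)<25)
    ray=np.stack([(u-K[0,2])/K[0,0],(v-K[1,2])/K[1,1],np.ones(u.shape)],-1)@Rm
    for zz in(.165,.175,.185):
        P=(C+ray*((zz-C[2])/ray[...,2])[...,None])[m]
        f=(P[:,:2]-c0)@F.T*1000
        print(zz,m.sum(),"fixt x",np.percentile(f[:,0],[2,50,98]).round(),"y",np.percentile(f[:,1],[2,50,98]).round())
    f=(w[m][:,:2]-c0)@F.T*1000; print("depth", np.c_[f,w[m][:,2]*1000][::6].round().tolist())
    m=box&(r>b+70)&(w[...,2]>.28);f=(w[m][:,:2]-c0)@F.T*1000;print("orange",np.percentile(f,[2,50,98],axis=0).round(1).tolist(),np.percentile(w[m][:,2],[2,50,98]))
    big.append(cv2.resize(p["image"][v0:v1,u0:u1,::-1],None,fx=5,fy=5,interpolation=cv2.INTER_CUBIC))
h=600;cv2.imwrite("pics/lev.png",np.hstack([big[0],cv2.copyMakeBorder(big[1],0,600-big[1].shape[0],0,0,0)]))
E
```

```text
scene cam [1.343 0.236 1.33 ]
0.165 258 fixt x [-204.  -69.  -40.] y [ 72.  96. 177.]
0.175 258 fixt x [-196.  -62.  -34.] y [ 70.  95. 175.]
0.185 258 fixt x [-188.  -55.  -27.] y [ 69.  93. 172.]
depth [[-334.0, 89.0, -0.0], [-337.0, 111.0, -2.0], [-329.0, 142.0, 6.0], [-337.0, 166.0, -3.0], [-334.0, 202.0, -0.0], [-331.0, 222.0, 6.0], [-75.0, 96.0, 307.0], [-78.0, 144.0, 304.0], [11.0, 68.0, 305.0], [8.0, 84.0, 303.0], [15.0, 62.0, 306.0], [12.0, 79.0, 304.0], [14.0, 94.0, 308.0], [17.0, 68.0, 304.0], [18.0, 84.0, 308.0], [nan, nan, nan], [22.0, 73.0, 307.0], [19.0, 89.0, 306.0], [27.0, 62.0, 308.0], [22.0, 79.0, 303.0], [25.0, 94.0, 309.0], [27.0, 68.0, 305.0], [24.0, 84.0, 303.0], [30.0, 57.0, 303.0], [31.0, 73.0, 307.0], [26.0, 90.0, 301.0], [34.0, 62.0, 305.0], [34.0, 78.0, 307.0], [30.0, 95.0, 304.0], [38.0, 68.0, 306.0], [36.0, 84.0, 305.0], [43.0, 57.0, 308.0], [40.0, 73.0, 306.0], [40.0, 88.0, 308.0], [48.0, 62.0, 311.0], [43.0, 78.0, 306.0], [42.0, 94.0, 306.0], [47.0, 68.0, 305.0], [44.0, 84.0, 304.0], [50.0, 60.0, 304.0], [47.0, 76.0, 303.0], [49.0, 91.0, 307.0], [52.0,
[... 384 characters left out ...]
.0], [-72.0, 89.0, 305.0], [-74.0, 72.0, 305.0], [-74.0, 92.0, 303.0], [-74.0, 137.0, 308.0], [-74.0, 159.0, 307.0], [-61.0, 80.0, 184.0], [-60.0, 108.0, 182.0], [-62.0, 90.0, 182.0], [-80.0, 162.0, 310.0], [-64.0, 105.0, 189.0], [-66.0, 87.0, 185.0], [-81.0, 163.0, 305.0], [-49.0, 155.0, 127.0], [-68.0, 105.0, 188.0], [-69.0, 87.0, 185.0], [-85.0, 163.0, 308.0], [-68.0, 118.0, 185.0], [-71.0, 99.0, 186.0], [-74.0, 81.0, 186.0], [-72.0, 115.0, 188.0], [-74.0, 97.0, 185.0], [-76.0, 79.0, 180.0], [-75.0, 113.0, 183.0], [-77.0, 95.0, 181.0], [-79.0, 77.0, 175.0], [-77.0, 106.0, 171.0], [-56.0, 135.0, 60.0]]
orange [[-84.5, 43.5], [-80.4, 99.2], [-73.8, 159.1]] [0.29908319 0.30843095 0.31260482]
```

View pics/lev.png

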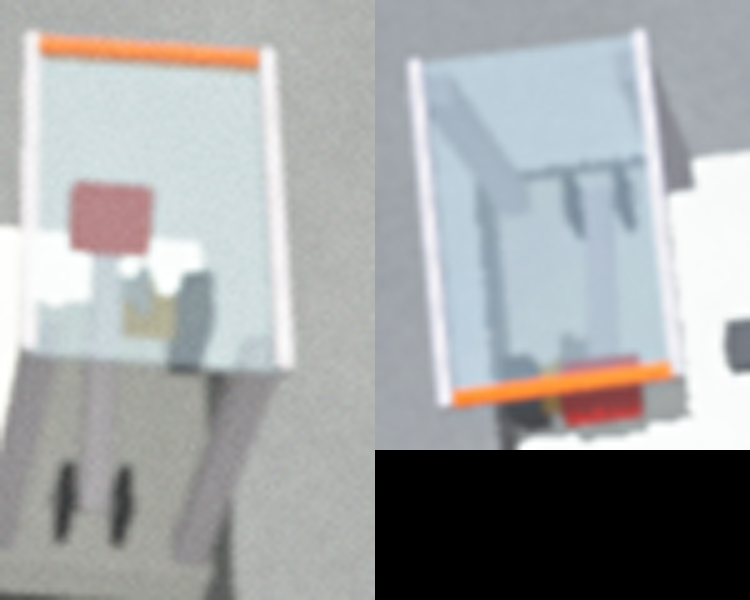

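The pad's front top edge is at fixture x ≈ -75 mm and the guard front is at ≈ -87 mm. That leaves the vertical tool one way in: its fully open front finger reaches about 15 mm ahead of the gripper body and can catch the pad edge. The board comes first.

Call:
play_rows --plan '[[85,[-0.6,-0.785,0],-0.17],[85,[-0.6,-0.785,0],-0.17],[85,[-0.6,-0.785,0],-0.17],[85,[-0.6,-0.785,0],-0.17],[85,[-0.6,-0.785,0],-0.17],[85,[-0.6,-0.785,0],-0.17],[85,[-0.6,-0.785,0],-0.17],[85,[-0.6,-0.785,0],-0.17],[85,[-0.6,-0.785,0],-0.17]]'

```text
time_s: 1.8
eef_pos: [0.3097, 0.1717, 0.2317]
eef_rot: [0.001, -0.109, 0.994, -0.001]
wrist_force: [-0.2, 0.0, 0.1]
opening: 0.995
grasp_force: 0.0
```

```bash
cat >> h.py <<'E'
def go(x,y,z,yaw):
    "row numbers to bring TCP to x,y,z with tool y axis at world angle yaw deg"
    o=get_obs();q=o["eef_rot"];M=R.from_quat([q[1],q[2],q[3],q[0]]).as_matrix()
    d=M.T@(np.array([x,y,z])-o["eef_pos"])
    a=np.degrees(np.arctan2(M[1,1],M[0,1]));t=-((yaw-a+90)%180-90)
    print("t",round(o["time_s"],2),"pos",o["eef_pos"].round(4),"yaw",a.round(2),"zax",M[:,2].round(3),"shift",(d/.4).round(4),"turn",round(t/180,4),"F",o["wrist_force"].round(1),"op",round(o["opening"],3),"q",o["q"].round(2))
E
python3 -c "
from h import *
go(.443,-.196,.12,103.2)"
```

```text
t 1.8 pos [0.3097 0.1717 0.2317] yaw 102.53 zax [ 0.002 -0.002 -1.   ] shift [-0.1254 -0.9691  0.2815] turn -0.0037 F [-0.2  0.   0.1] op 0.995 q [ 0.17 -0.37  2.11 -0.    1.4  -1.62]
```

Call:
play_rows --plan '[[85,[-0.125,-0.97,0.1],-0.004],[85,[-0.125,-0.97,0.1],-0.004],[85,[-0.125,-0.97,0.1],-0.004],[85,[-0.125,-0.97,0.1],-0.004],[85,[-0.125,-0.97,0.28],-0.004],[85,[-0.125,-0.97,0.28],-0.004],[85,[-0.125,-0.97,0.28],-0.004],[85,[-0.125,-0.97,0.28],-0.004],[85,[-0.125,-0.97,0.28],-0.004],[85,[-0.125,-0.97,0.28],-0.004]]'

```text
time_s: 2.8
eef_pos: [0.4438, -0.1903, 0.1181]
eef_rot: [-0.001, -0.119, 0.993, 0.001]
wrist_force: [0.0, 0.9, 0.6]
opening: 0.997
grasp_force: 0.0
```

```bash
python3 -c "
from h import *
go(.443,-.196,.02,103.2)"
```

```text
t 2.8 pos [ 0.4438 -0.1903  0.1181] yaw 103.69 zax [-0.002  0.002 -1.   ] shift [ 0.0049 -0.0138  0.2452] turn 0.0027 F [0.  0.9 0.6] op 0.997 q [-0.65  0.12  1.93  0.    1.1  -2.46]
```

Call:
play_rows --plan '[[85,[0,0,0.125],0],[85,[0,0,0.245],0],[85,[0,0,0.245],0],[85,[0,0,0.245],0]]'

```text
time_s: 3.2
eef_pos: [0.4437, -0.1884, 0.022]
eef_rot: [-0.001, -0.121, 0.993, 0.001]
wrist_force: [1.4, 0.4, 0.2]
opening: 0.996
grasp_force: 0.0
```

```bash
python3 -c "
from h import *
go(.443,-.196,.02,103.2)"
```

```text
t 3.2 pos [ 0.4437 -0.1884  0.022 ] yaw 103.89 zax [-0.001  0.001 -1.   ] shift [ 0.0063 -0.0181  0.0051] turn 0.0038 F [1.4 0.4 0.2] op 0.996 q [-0.65  0.29  1.97  0.    0.89 -2.46]
```

Call:
play_rows --plan '[[85,[0.006,-0.018,0.003],0.004],[85,[0.006,-0.018,0.003],0.004],[85,[0.006,-0.018,0.003],0.004]]'

```text
time_s: 3.5
eef_pos: [0.4449, -0.1988, 0.0226]
eef_rot: [0.002, -0.114, 0.994, -0.002]
wrist_force: [-0.4, 0.4, -0.1]
opening: 0.998
grasp_force: 0.0
```

```bash
python3 -c "
from h import *
go(.443,-.196,.02,103.2)
p=camera('top');cv2.imwrite('pics/t2.png',cv2.resize(p['image'][190:290,260:360,::-1],(500,500),interpolation=cv2.INTER_CUBIC))"
```

```text
t 3.5 pos [ 0.4449 -0.1988  0.0226] yaw 103.06 zax [ 0.004 -0.003 -1.   ] shift [0.0029 0.008  0.0064] turn -0.0008 F [-0.4  0.4 -0.1] op 0.998 q [-0.66  0.29  1.96  0.    0.88 -2.46]
```

View pics/t2.png

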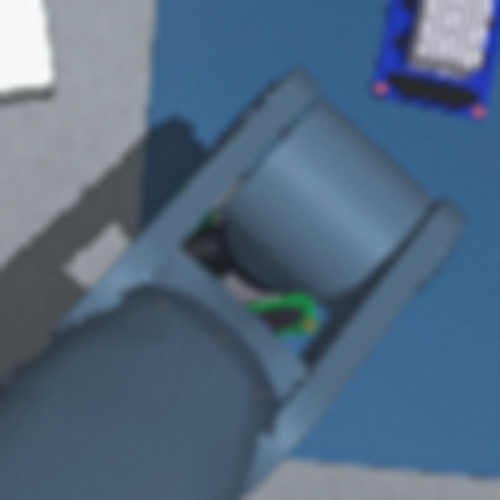

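The wrist fork covers the board and the fingers straddle the heat sink. I'll close the gripper, and read the wrist's extents from the depth image for the later reach under the guard.

Call:
play_rows --plan '[[30,[0,0,0],0],[30,[0,0,0],0],[30,[0,0,0],0],[30,[0,0,0],0],[30,[0,0,0],0],[30,[0,0,0],0],[30,[0,0,0],0],[30,[0,0,0],0]]'

```text
time_s: 4.35
eef_pos: [0.4435, -0.1976, 0.0203]
eef_rot: [0.0, -0.114, 0.993, -0.0]
wrist_force: [-0.3, 1.5, 5.3]
opening: 0.461
grasp_force: 61.8
```

```bash
python3 -c "
from h import *
go(.443,-.196,.02,103.2)
o=get_obs();print(o['grasp_force']);T=o['eef_pos']
th=np.arctan2(T[1],T[0]);th=o['q'][0];u=np.array([np.cos(th),np.sin(th)]);v=np.array([-u[1],u[0]])
for n in('scene','top'):
    w=pts(camera(n)).reshape(-1,3);d=w-T
    for h in range(20,340,20):
        m=(d[:,2]*1000>h)&(d[:,2]*1000<h+20)&(np.hypot(d[:,0],d[:,1])<.16)
        if m.sum()>5:
            a=d[m][:,:2]@u*1000;b=d[m][:,:2]@v*1000
            print(n,h,m.sum(),'radial',a.min().round(),a.max().round(),'lat',b.min().round(),b.max().round())
"
```

```text
t 4.35 pos [ 0.4435 -0.1976  0.0203] yaw 103.08 zax [ 0. -0. -1.] shift [0.0003 0.0041 0.0008] turn -0.0007 F [-0.3  1.5  5.3] op 0.461 q [-0.66  0.3   1.96  0.    0.88 -2.46]
61.79844260215759
scene 20 141 radial -27.0 33.0 lat -31.0 32.0
scene 40 76 radial -38.0 47.0 lat -35.0 40.0
scene 60 79 radial -38.0 53.0 lat -37.0 45.0
scene 80 111 radial -59.0 57.0 lat -51.0 50.0
scene 100 119 radial -56.0 59.0 lat -47.0 49.0
scene 120 35 radial -24.0 37.0 lat -2.0 38.0
scene 140 89 radial -27.0 39.0 lat -12.0 39.0
scene 160 118 radial -34.0 38.0 lat -12.0 41.0
scene 180 64 radial -32.0 40.0 lat -7.0 39.0
scene 200 112 radial -33.0 41.0 lat -18.0 40.0
scene 220 87 radial -29.0 38.0 lat -13.0 42.0
scene 240 79 radial -15.0 38.0 lat -16.0 42.0
scene 260 54 radial -14.0 41.0 lat -26.0 60.0
scene 280 81 radial -50.0 39.0 lat -44.0 66.0
scene 300 181 radial -65.0 46.0 lat -61.0 68.0
scene 320 362 radial -91.0 47.0 lat -57.0 67.0
top 20 14 radial -32.0 -22.0 lat -18.0 3.0
top 40 6 radial -33.0 -30.0 lat 10.0 22.0
top 100 29 radial -45.0 -23.0 lat 18.0 43.0
top 120 9 radial -36.0 -24.0 lat -24.0 31.0
top 140 18 radial -38.0 -20.0 lat -22.0 33.0
top 160 10 radial -38.0 -24.0 lat -17.0 31.0
top 180 11 radial -40.0 -31.0 lat -19.0 26.0
top 200 29 radial -40.0 -28.0 lat -25.0 30.0
top 220 16 radial -38.0 30.0 lat -14.0 44.0
top 260 15 radial -41.0 -36.0 lat -13.0 21.0
top 280 6 radial -40.0 9.0 lat -41.0 43.0
top 300 11 radial -57.0 -41.0 lat -41.0 41.0
top 320 153 radial -68.0 43.0 lat -55.0 67.0
```

Call:
play_rows --plan '[[30,[0,0,-0.05],0],[30,[0,0,-0.15],0],[30,[0,0,-0.275],0],[30,[0,0,-0.4],0],[30,[0,0,-0.4],0],[30,[0,0,-0.4],0],[30,[0,0,-0.4],0]]'

```text
time_s: 5.15
eef_pos: [0.4421, -0.1966, 0.1781]
eef_rot: [-0.001, -0.114, 0.993, 0.001]
wrist_force: [-0.6, -0.4, -3.6]
opening: 0.455
grasp_force: 61.4
```

```bash
python3 -c "
from h import *
go(.6193,.0627,.18,103.3)
T=get_obs()['eef_pos']
for n in('scene','top'):
    p=camera(n);w=pts(p);im=p['image'].astype(int);d=w-T
    m=(abs(d[...,2]+.013)<.025)&(np.hypot(d[...,0],d[...,1])<.085)&((im[...,1]>im[...,0]+25)&(im[...,1]>im[...,2]+15))
    print(n,m.sum(),rect(w[m]) if m.sum()>5 else 0, np.percentile(w[m][:,2],[5,50,95]))
    if n=='scene':
        v,u=np.argwhere(m).mean(0).astype(int);cv2.imwrite('pics/s3.png',cv2.resize(p['image'][v-40:v+40,u-40:u+40,::-1],(560,560),interpolation=cv2.INTER_CUBIC))
"
```

```text
t 5.15 pos [ 0.4421 -0.1966  0.1781] yaw 103.08 zax [-0.003  0.002 -1.   ] shift [-0.5782  0.5312 -0.0046] turn -0.0012 F [-0.6 -0.4 -3.6] op 0.455 q [-0.66  0.03  1.88 -0.    1.23 -2.46]
scene 89 (array([ 450.3, -198.6]), array([92.4, 76.6]), 15.14, 89) [0.15760194 0.16243788 0.16666586]
top 120 (array([ 430.4, -197.9]), array([82.8, 76.6]), 12.98, 120) [0.15850447 0.16301665 0.17137258]
```

View pics/s3.png

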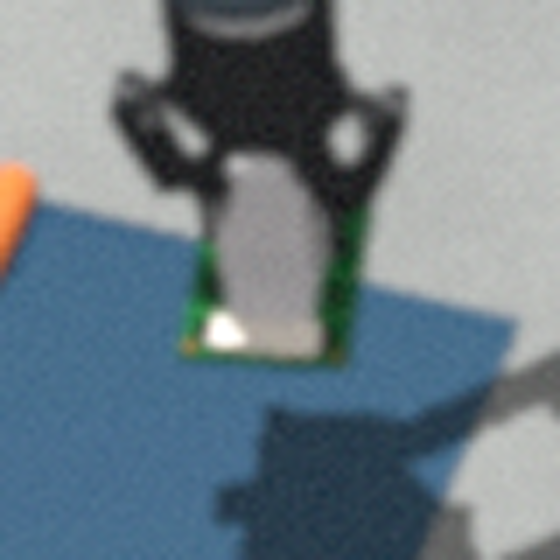

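Call:
play_rows --plan '[[30,[-0.1,0.09,0],0],[30,[-0.2,0.18,0],0],[30,[-0.3,0.27,0],0],[30,[-0.4,0.36,0],0],[30,[-0.5,0.45,0],0],[30,[-0.55,0.51,0],0],[30,[-0.579,0.534,0],0],[30,[-0.579,0.534,0],0],[30,[-0.579,0.534,0],0],[30,[-0.579,0.534,0],0]]'

```text
time_s: 6.25
eef_pos: [0.6196, 0.0616, 0.1792]
eef_rot: [-0.001, -0.113, 0.994, -0.0]
wrist_force: [0.7, 1.2, -2.8]
opening: 0.457
grasp_force: 61.5
```

```bash
python3 -c "
from h import *
go(.6195,.0637,.1,103.3)
T=get_obs()['eef_pos'];a=np.radians(13.3);u=np.array([np.cos(a),np.sin(a)]);v=np.array([-u[1],u[0]])
for n in('scene','top'):
    p=camera(n);w=pts(p);im=p['image'].astype(int);d=w-T
    g=(abs(d[...,2]+.013)<.025)&(np.hypot(d[...,0],d[...,1])<.085)&((im[...,1]>im[...,0]+25)&(im[...,1]>im[...,2]+15))
    r,gg,b=im[...,0],im[...,1],im[...,2]
    m=sel(w,.4,.8,-.05,.2,.05,.09)&(b>r+50)&(b>gg+30)
    for nm,k in(('board',g),('nest',m)):
        if k.sum()>5:
            A=d[k][:,:2]@u*1000;B=d[k][:,:2]@v*1000;print(n,nm,k.sum(),'u',np.percentile(A,[1,99]).round(1),'v',np.percentile(B,[1,99]).round(1),rect(w[k])[2])
"
```

```text
t 6.25 pos [0.6196 0.0616 0.1792] yaw 103.0 zax [-0.002 -0.    -1.   ] shift [-0.0014  0.0052  0.1979] turn -0.0017 F [ 0.7  1.2 -2.8] op 0.457 q [-0.09  0.33  1.53 -0.    1.28 -1.89]
scene board 119 u [-31.1  55.1] v [-39.9  37.4] 15.41
scene nest 252 u [-65.   67.5] v [-52.3  49.6] 12.93
top board 61 u [-53.3  -1.7] v [-36.3  40.2] 83.84
top nest 98 u [-67.6  27.3] v [-48.7  51.7] -76.4
```

Call:
play_rows --plan '[[30,[0,0,0.08],0],[30,[0,0,0.16],0],[30,[0,0,0.2],0],[30,[0,0,0.225],0],[30,[0,0,0.238],0],[30,[0,0,0.238],0],[30,[0,0,0.238],0]]'

```text
time_s: 7.05
eef_pos: [0.6215, 0.0628, 0.0862]
eef_rot: [0.001, -0.114, 0.993, -0.0]
wrist_force: [0.6, 0.3, -2.4]
opening: 0.459
grasp_force: 61.4
```

```bash
python3 -c "
from h import *
go(.6195,.0637,.0823,103.3)"
```

```text
t 7.05 pos [0.6215 0.0628 0.0862] yaw 103.08 zax [ 0.002 -0.    -1.   ] shift [0.0045 0.0034 0.0098] turn -0.0012 F [ 0.6  0.3 -2.4] op 0.459 q [-0.09  0.45  1.58 -0.    1.11 -1.89]
```

Call:
play_rows --plan '[[30,[0,0,0.005],0],[30,[0,0,0.008],0],[30,[0,0,0.008],0],[30,[0,0,0.008],0]]'

```text
time_s: 7.45
eef_pos: [0.6212, 0.0629, 0.0824]
eef_rot: [0.001, -0.114, 0.993, -0.0]
wrist_force: [0.9, -0.9, 1.0]
opening: 0.454
grasp_force: 61.5
```

Call:
play_rows --plan '[[60,[0,0,0],0],[60,[0,0,0],0],[85,[0,0,0],0],[85,[0,0,0],0],[85,[0,0,0],0],[85,[0,0,0],0],[85,[0,0,-0.1],0],[85,[0,0,-0.2],0],[85,[0,0,-0.3],0],[85,[0,0,-0.3],0]]'

```text
time_s: 8.45
eef_pos: [0.6245, 0.0627, 0.2092]
eef_rot: [0.006, -0.114, 0.993, -0.001]
wrist_force: [1.2, -0.2, 0.9]
opening: 0.995
grasp_force: 0.0
```

```bash
python3 -c "
from h import *
go(.36,.17,.25,103.3)"
```

```text
t 8.45 pos [0.6245 0.0627 0.2092] yaw 103.09 zax [ 0.012 -0.001 -1.   ] shift [ 0.5821  0.4106 -0.1103] turn -0.0012 F [ 1.2 -0.2  0.9] op 0.995 q [-0.09  0.31  1.5   0.    1.32 -1.89]
```

Call:
play_rows --plan '[[85,[0.12,0,-0.1],0],[85,[0.24,0,-0.1],0],[85,[0.36,0,-0.1],0],[85,[0.48,0,-0.1],0.04],[85,[0.58,0,-0.1],0.08],[85,[0.58,0.1,-0.1],0.12],[85,[0.58,0.2,-0.1],0.16],[85,[0.58,0.3,-0.1],0.2],[85,[0.58,0.41,-0.1],0.24],[85,[0.58,0.41,-0.1],0.28]]'

```text
time_s: 9.45
eef_pos: [0.356, 0.1731, 0.2414]
eef_rot: [-0.0, 0.321, 0.947, 0.001]
wrist_force: [-0.1, -1.4, -0.5]
opening: 0.99
grasp_force: 0.0
```

```bash
python3 - <<'E'
from h import *
go(.36,.17,.23,13.3)
c0=np.array([.6222,.1395]);a=np.radians(13.3);u=np.array([np.cos(a),np.sin(a)]);v=np.array([-u[1],u[0]]);F=np.array([u,v])
for n in("scene","top"):
    p=camera(n);w=pts(p);im=p["image"].astype(int);r,g,b=im[...,0],im[...,1],im[...,2]
    near=sel(w,.5,.75,-.05,.17,.055,.13)
    fx=lambda k:np.c_[(w[k][:,:2]-c0)@F.T*1000,w[k][:,2]*1000]
    for nm,k in(("green",near&(g>r+25)&(g>b+15)),("nest",near&(b>r+50)&(b>g+30)),("sink",near&(w[...,2]>.1)),):
        if k.sum()>5: print(n,nm,k.sum(),np.percentile(fx(k),[2,50,98],axis=0).round(1).tolist())
    if n=="top": cv2.imwrite("pics/t4.png",cv2.resize(p["image"][100:240,140:280,::-1],(560,560),interpolation=cv2.INTER_CUBIC))
E
```

```text
t 9.45 pos [0.356  0.1731 0.2414] yaw 52.59 zax [-0.     0.001 -1.   ] shift [-0.0125 -0.0001  0.0285] turn 0.2183 F [-0.1 -1.4 -0.5] op 0.99 q [ 0.15 -0.26  2.01  0.    1.39 -0.77]
scene green 252 [[-62.9, -116.2, 60.3], [-21.1, -98.8, 66.7], [25.5, -37.4, 72.0]]
scene nest 365 [[-88.1, -127.2, 59.8], [-23.5, -80.5, 71.8], [45.4, -25.7, 78.9]]
scene sink 133 [[-49.6, -94.2, 102.1], [-16.7, -75.0, 111.8], [11.1, -55.6, 117.3]]
top green 297 [[-71.6, -111.5, 61.5], [-27.1, -83.4, 67.6], [25.6, -33.4, 75.7]]
top nest 377 [[-87.2, -123.9, 60.3], [-16.7, -73.1, 73.2], [46.6, -20.8, 82.1]]
top sink 128 [[-48.2, -92.5, 104.1], [-19.6, -72.8, 113.2], [11.5, -53.5, 119.0]]
```

View pics/t4.png

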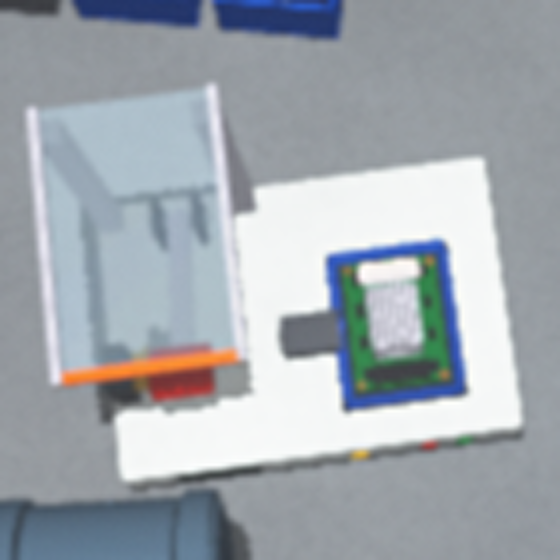

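The board is flat in the nest: the sink top is at 112 mm, and it shows centred at (395,325) in the picture. I'll finish the turn and come up to the front of the guard.

```bash
python3 -c "
from h import *
go(.4544,.1974,.18,13.3)"
```

```text
t 9.55 pos [0.3567 0.1714 0.2413] yaw 52.79 zax [-0. -0. -1.] shift [-0.1552  0.1996  0.1532] turn 0.2194 F [ 0.4 -0.3  0.4] op 0.992 q [ 0.15 -0.26  2.01  0.    1.39 -0.78]
```

Call:
play_rows --plan '[[85.4,[0,0,0.15],0.05],[85.4,[0,0,0.15],0.1],[85.4,[0,0,0.15],0.15],[85.4,[0,0,0.15],0.2],[85.4,[0,0,0.153],0.2194],[85.4,[-0.08,0.1,0.153],0.2194],[85.4,[-0.155,0.2,0.153],0.2194],[85.4,[-0.155,0.2,0.153],0.2194],[85.4,[-0.155,0.2,0.153],0.2194]]'

```text
time_s: 10.45
eef_pos: [0.4548, 0.1952, 0.1792]
eef_rot: [-0.001, 0.621, 0.784, -0.001]
wrist_force: [-0.6, 0.2, 0.3]
opening: 1.0
grasp_force: 0.0
```

```bash
cat > m.py <<'E'
from h import *
import sys
go(.4544,.1974,.18,13.3)
c0=np.array([.6222,.1395]);a=np.radians(13.3);u=np.array([np.cos(a),np.sin(a)]);v=np.array([-u[1],u[0]]);F=np.array([u,v])
T=get_obs()["eef_pos"];tf=F@(T[:2]-c0)*1000;print("tcp in fixture",tf.round(1))
out=[]
for n in("scene","top"):
    p=camera(n);w=pts(p);im=p["image"].astype(int);r,g,b=im[...,0],im[...,1],im[...,2]
    f=(w[...,:2]-c0)@F.T*1000;z=w[...,2]*1000
    gray=(r<110)
    for h in range(160,340,15):
        k=(z>h)&(z<h+15)&(abs(f[...,0]-tf[0])<90)&(abs(f[...,1]-tf[1])<70)&gray
        if k.sum()>5: print(n,h,k.sum(),"x",(np.percentile(f[k][:,0],[2,98])-tf[0]).round(1),"y",(np.percentile(f[k][:,1],[2,98])-tf[1]).round(1))
    k=(z>285)&(z<320)&(r>b+80)&(abs(f[...,1]-95)<80)
    if k.sum()>5: print(n,"orange",np.percentile(f[k],[2,50,98],axis=0).round(1).tolist())
    k=(z>90)&(z<200)&(r>g+50)&(f[...,0]>-130)&(f[...,0]<0)&(abs(f[...,1]-95)<35)
    if k.sum()>5: print(n,"pad",np.percentile(f[k],[2,50,98],axis=0).round(1).tolist(),np.percentile(z[k],[2,98]))
    K=np.array(p["intrinsics"]);q=cv2.projectPoints(np.array([[*(c0+F.T@np.array([-.09,.095])),.2]]),np.array(p["rvec"],float),np.array(p["tvec"],float),K,None)[0].ravel().astype(int)
    s=38;out.append(cv2.resize(p["image"][q[1]-s:q[1]+s,q[0]-s:q[0]+s,::-1],(400,400),interpolation=cv2.INTER_CUBIC))
cv2.imwrite(f"pics/{sys.argv[1]}.png",np.hstack(out))
E
python3 m.py p5
```

```text
t 10.45 pos [0.4548 0.1952 0.1792] yaw 13.28 zax [-0.003 -0.001 -1.   ] shift [ 0.0056  0.0003 -0.002 ] turn -0.0001 F [-0.6  0.2  0.3] op 1.0 q [ 0.17  0.06  1.85 -0.    1.23 -0.07]
tcp in fixture [-150.1   92.7]
scene 265 22 x [ 7.7 29.7] y [-20.1  17. ]
scene 280 41 x [14.9 43.3] y [-20.7  16.6]
scene 295 32 x [24.4 41.9] y [-25.3  12.1]
scene 310 80 x [ 6.2 38.2] y [-36.9  30.9]
scene 325 92 x [ 5.2 37.6] y [-38.1  31.5]
scene orange [[-98.9, 40.4], [-81.3, 96.2], [-75.8, 154.9]]
top 250 6 x [-42.3 -36.9] y [12.5 17.8]
top 295 11 x [-65.9 -36.2] y [ 7.  12.7]
top orange [[-83.9, 40.8], [-80.8, 44.4], [-75.7, 49.7]]
```

View pics/p5.png

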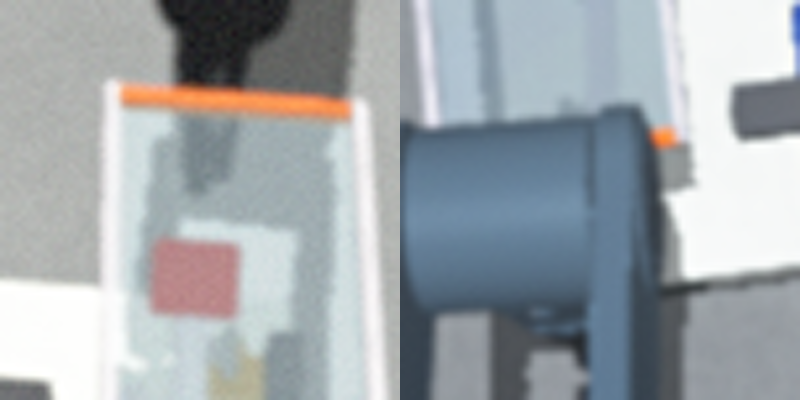

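```bash
python3 - <<'E'
from h import *
c0=np.array([.6222,.1395]);a=np.radians(13.3);u=np.array([np.cos(a),np.sin(a)]);v=np.array([-u[1],u[0]]);F=np.array([u,v])
p=camera("scene");K=np.array(p["intrinsics"]);rv=np.array(p["rvec"],float);tv=np.array(p["tvec"],float)
Rm=cv2.Rodrigues(rv)[0];C=-Rm.T@tv.ravel()
q=cv2.projectPoints(np.array([[*(c0+F.T@np.array([-.09,.095])),.2]]),rv,tv,K,None)[0].ravel().astype(int)
for nm,c,r,z in(("tip end",205,192,.192),("tip L",187,188,.192),("tip R",224,188,.192),("pad front L",156,240,.187),("pad front R",238,243,.187),("pad back L",152,312,.167),("pad back R",236,318,.167),("orange front",235,92,.303),("orange back",235,112,.308),("orange front top",235,90,.308)):
    px=q-38+(np.array([c,r])+.5)/400*76-.5
    ray=np.array([(px[0]-K[0,2])/K[0,0],(px[1]-K[1,2])/K[1,1],1])@Rm
    P=C+ray*(z-C[2])/ray[2];print(nm,(F@(P[:2]-c0)*1000).round(1))
# predicted pad corners for hinge x
for hx in(84,87,90):
    t=.47;out=[]
    for l in(192,148):
        x=hx-(l*np.cos(t)-16*np.sin(t));z=85+l*np.sin(t)+16*np.cos(t);out.append((round(x,1),round(z,1)))
    print(hx,out)
E
```

```text
tip end [-105.7   97.4]
tip L [-107.7   87. ]
tip R [-109.4  108.4]
pad front L [-73.   69.7]
pad front R [-74.8 116.4]
pad back L [-36.7  69.8]
pad back R [-36.6 117.5]
orange front [-92.5  97.8]
orange back [-75.   96.7]
orange front top [-89.9  97. ]
84 [(np.float64(-79.9), np.float64(186.2)), (np.float64(-40.7), np.float64(166.3))]
87 [(np.float64(-76.9), np.float64(186.2)), (np.float64(-37.7), np.float64(166.3))]
90 [(np.float64(-73.9), np.float64(186.2)), (np.float64(-34.7), np.float64(166.3))]
```

Call:
play_rows --plan '[[85.4,[0,-0.1,-0.1],0],[85.4,[0,-0.175,-0.125],0],[85.4,[0,-0.175,-0.125],0],[85.4,[0,-0.175,-0.125],0],[85.4,[0,-0.175,-0.125],0]]'

```text
time_s: 11.1
eef_pos: [0.3872, 0.1802, 0.2308]
eef_rot: [0.001, 0.621, 0.784, 0.001]
wrist_force: [-0.0, 0.7, -0.2]
opening: 1.0
grasp_force: 0.0
```

```bash
python3 - <<'E'
from h import *
go(.4544,.1974,.18,13.3)
c0=np.array([.6222,.1395]);a=np.radians(13.3);u=np.array([np.cos(a),np.sin(a)]);v=np.array([-u[1],u[0]]);F=np.array([u,v])
o=get_obs();T=o["eef_pos"];p=camera("scene");w=pts(p)
d=np.concatenate([(w[...,:2]-T[:2])@F.T,(w[...,2:]-T[2])],-1)*1000
k=(abs(d[...,0])<90)&(abs(d[...,1])<60)&(d[...,2]>-10)&(d[...,2]<300)
for h in range(-5,300,10):
    m=k&(d[...,2]>h)&(d[...,2]<=h+10)
    if m.sum()>1:print(h,m.sum(),"x",np.percentile(d[m][:,0],[0,50,90,100]).round(0),"y",np.percentile(d[m][:,1],[0,100]).round(0))
vv,uu=np.argwhere(k).mean(0).astype(int)
cv2.imwrite("pics/f6.png",cv2.resize(p["image"][vv-40:vv+40,uu-40:uu+40,::-1],(560,560),interpolation=cv2.INTER_CUBIC))
E
```

```text
t 11.1 pos [0.3872 0.1802 0.2308] yaw 13.2 zax [ 0.002  0.    -1.   ] shift [0.0036 0.1731 0.1273] turn -0.0005 F [-0.   0.7 -0.2] op 1.0 q [ 0.16 -0.17  1.96 -0.    1.35 -0.07]
15 12 x [-46.  47.  52.  56.] y [-12.  10.]
25 19 x [-49.  52.  56.  59.] y [-12.   9.]
35 7 x [48. 53. 58. 58.] y [-11.   5.]
45 3 x [-47.  50.  50.  50.] y [-13. -11.]
55 12 x [51. 70. 73. 73.] y [-14.   9.]
65 40 x [24. 68. 74. 75.] y [-18.  10.]
75 24 x [19. 66. 72. 74.] y [-17.  10.]
85 41 x [17. 65. 71. 74.] y [-18.  15.]
95 49 x [14. 38. 69. 72.] y [-19.  18.]
105 56 x [11. 45. 68. 70.] y [-20.  17.]
115 54 x [29. 58. 67. 71.] y [-14.  10.]
125 37 x [ 2. 34. 37. 40.] y [-37.  25.]
135 61 x [-2. 31. 36. 40.] y [-38.  35.]
145 65 x [ 7. 30. 36. 38.] y [-37.  33.]
155 87 x [-7. 30. 37. 39.] y [-39.  35.]
165 92 x [-5. 27. 33. 37.] y [-37.  35.]
175 48 x [-0. 28. 32. 38.] y [-37.  32.]
185 42 x [ 6. 31. 36. 40.] y [-39.  34.]
195 71 x [-6. 32. 37. 40.] y [-40.  36.]
205 104 x [-12.  30.  38.  42.] y [-39.  37.]
215 63 x [-1. 32. 36. 38.] y [-38.  31.]
225 79 x [ 4. 31. 37. 41.] y [-39.  27.]
235 93 x [ 4. 31. 36. 40.] y [-38.  38.]
245 85 x [-3. 31. 36. 38.] y [-39.  35.]
255 79 x [ 7. 31. 36. 38.] y [-38.  33.]
265 62 x [10. 33. 38. 41.] y [-39.  35.]
275 152 x [13. 27. 37. 41.] y [-37.  43.]
285 29 x [ 8. 30. 38. 42.] y [-58.  53.]
295 36 x [14. 34. 43. 44.] y [-59.  52.]
```

View pics/f6.png

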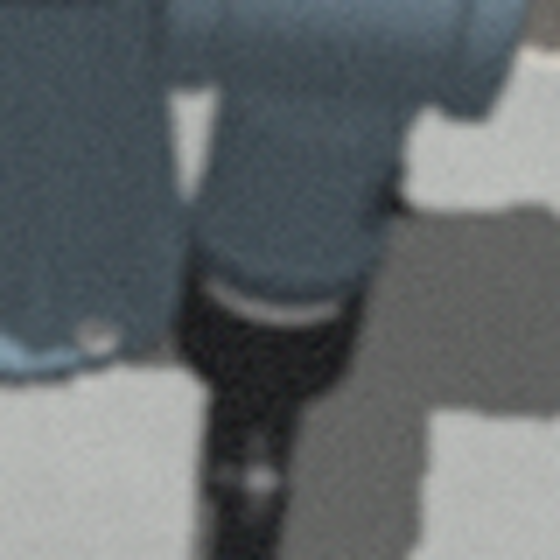

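Seen from the scene camera, the fingertip's back looks tapered (about 47–57 mm from the tool axis), and the finger's elbows bulge to 74 mm. I need the finger profile more exactly, so I'll raise the tool nearer to the scene camera, side-on.

Call:
play_rows --plan '[[85.4,[0,0,-1],-0.444],[85.4,[0,0,-1],-0.444],[85.4,[0,0,-1],-0.444],[85.4,[0,0,-1],-0.444],[85.4,[0,0,-1],-0.444],[85.4,[0,0,-1],-0.444],[85.4,[0,0,-1],-0.444],[85.4,[0,0,-1],-0.444],[85.4,[0,0,-1],-0.444],[85.4,[0,0,-1],-0.444]]'

```text
time_s: 12.15
eef_pos: [0.3884, 0.1804, 0.6316]
eef_rot: [0.001, -0.03, 1.0, 0.0]
wrist_force: [0.3, -0.0, -0.4]
opening: 0.999
grasp_force: 0.0
```

```bash
python3 - <<'E'
from h import *
go(.4544,.1974,.18,13.3)
o=get_obs();T=o["eef_pos"];p=camera("scene");w=pts(p)
K=np.array(p["intrinsics"]);rv=np.array(p["rvec"],float);tv=np.array(p["tvec"],float)
q=o["eef_rot"];M=R.from_quat([q[1],q[2],q[3],q[0]]).as_matrix()
pr=lambda P:cv2.projectPoints((T+np.atleast_2d(P)@M.T),rv,tv,K,None)[0].reshape(-1,2)
c=pr([0,0,-.06])[0];s=44;sc=600/(2*s);o0=c-s;i0=np.round(o0).astype(int)
im=cv2.resize(p["image"][i0[1]:i0[1]+2*s,i0[0]:i0[0]+2*s,::-1],(600,600),interpolation=cv2.INTER_CUBIC)
for z in range(0,-130,-20):   # grid in plane tool x = -? centre plane
    for y in range(-80,81,20):
        a=(pr([0,y/1000,z/1000])[0]-i0+.5)*sc
        cv2.circle(im,tuple(a.astype(int)),3 if y%40==0 and z%40==0 else 1,(0,0,255),-1)
cv2.imwrite("pics/g7.png",im)
d=(w-T)@M
k=(np.linalg.norm(d,axis=-1)<.14)
for h in range(-20,140,5):
    m=k&(-d[...,2]*1000>h)&(-d[...,2]*1000<=h+5)
    if m.sum()>1:
        y=d[m][:,1]*1000;x=d[m][:,0]*1000;pos=y>5
        print(h,m.sum(),"y+",np.percentile(y[pos],[2,98]).round(0) if pos.any() else 0,"y-",np.percentile(y[~pos],[2,98]).round(0) if (~pos).any() else 0,"x",x.min().round(),x.max().round())
E
```

```text
t 12.15 pos [0.3884 0.1804 0.6316] yaw 93.38 zax [ 0.002  0.    -1.   ] shift [-0.1646  0.0326  1.1295] turn 0.4449 F [ 0.3 -0.  -0.4] op 0.999 q [ 0.16 -0.16  1.16 -0.    2.14 -1.47]Traceback (most recent call last):
  File "<stdin>", line 8, in <module>
cv2.error: OpenCV(4.12.0) /io/opencv/modules/imgproc/src/resize.cpp:4208: error: (-215:Assertion failed) !ssize.empty() in function 'resize'
```

```bash
cat > g.py <<'E'
from h import *
import sys
o=get_obs();T=o["eef_pos"];p=camera("scene");w=pts(p)
K=np.array(p["intrinsics"]);rv=np.array(p["rvec"],float);tv=np.array(p["tvec"],float)
q=o["eef_rot"];M=R.from_quat([q[1],q[2],q[3],q[0]]).as_matrix()
pr=lambda P:cv2.projectPoints((T+np.atleast_2d(P)@M.T),rv,tv,K,None)[0].reshape(-1,2)
print("time",o["time_s"],"proj",[pr([0,0,z])[0].round() for z in(0,-.06,-.12)])
for X in np.array([[.39,.18,.5],[.5,.18,.5],[.6,.18,.5],[.6,.18,.45],[.7,0.1,.5]]): print(X,cv2.projectPoints(X[None],rv,tv,K,None)[0].ravel().round(),cv2.projectPoints(X[None]+[0,0,.12],rv,tv,K,None)[0].ravel().round())
c=pr([0,0,-.05])[0];s=40
i0=np.round(c-s).astype(int);i0=np.clip(i0,0,[512-2*s,384-2*s]);sc=600/(2*s)
im=cv2.resize(p["image"][i0[1]:i0[1]+2*s,i0[0]:i0[0]+2*s,::-1],(600,600),interpolation=cv2.INTER_CUBIC)
for z in range(0,-130,-20):
    for y in range(-80,81,20):
        a=(pr([0,y/1000,z/1000])[0]-i0+.5)*sc
        cv2.circle(im,tuple(a.astype(int)),3 if y%40==0 and z%40==0 else 1,(0,0,255),-1)
cv2.imwrite("pics/%s.png"%sys.argv[1],im)
d=(w-T)@M
k=(np.linalg.norm(d,axis=-1)<.14)
for h in range(-20,140,5):
    m=k&(-d[...,2]*1000>h)&(-d[...,2]*1000<=h+5)
    if m.sum()>1:
        y=d[m][:,1]*1000;x=d[m][:,0]*1000;pos=y>5
        print(h,m.sum(),"y+",np.percentile(y[pos],[2,98]).round(0) if pos.any() else 0,"y-",np.percentile(y[~pos],[2,98]).round(0) if (~pos).any() else 0,"x",x.min().round(),x.max().round())
E
python3 g.py g7
```

```text
time 12.2 proj [array([372.,  33.]), array([377.,  11.]), array([382., -13.])]
[0.39 0.18 0.5 ] [363.  75.] [371.  37.]
[0.5  0.18 0.5 ] [354. 104.] [361.  66.]
[0.6  0.18 0.5 ] [345. 132.] [352.  96.]
[0.6  0.18 0.45] [342. 146.] [349. 112.]
[0.7 0.1 0.5] [301. 155.] [304. 120.]
15 11 y+ [42. 47.] y- [-49. -44.] x -12.0 7.0
20 18 y+ [42. 53.] y- [-55. -44.] x -12.0 -2.0
25 26 y+ [41. 55.] y- [-56. -46.] x -12.0 9.0
30 22 y+ [42. 53.] y- [-56. -44.] x -12.0 8.0
35 24 y+ [42. 55.] y- [-57. -44.] x -14.0 7.0
40 20 y+ [43. 54.] y- [-56. -44.] x -11.0 12.0
45 23 y+ [41. 55.] y- [-56. -45.] x -12.0 -4.0
50 24 y+ [42. 59.] y- [-62. -45.] x -14.0 -3.0
55 37 y+ [42. 61.] y- [-66. -45.] x -14.0 -3.0
60 63 y+ [40. 71.] y- [-74. -43.] x -14.0 11.0
65 108 y+ [35. 69.] y- [-72. -37.] x -16.0 11.0
70 73 y+ [ 8. 72.] y- [-74.   4.] x -18.0 12.0
75 105 y+ [ 8. 70.] y- [-73.   1.] x -19.0 16.0
80 98 y+ [ 6. 69.] y- [-67.   3.] x -20.0 14.0
85 74 y+ [ 7. 70.] y- [-70.   4.] x -19.0 -7.0
90 60 y+ [ 7. 69.] y- [-31.   4.] x -21.0 -7.0
95 56 y+ [10. 67.] y- [-21.   2.] x -22.0 -1.0
100 30 y+ [ 8. 66.] y- 0 x -22.0 -7.0
105 4 y+ [59. 67.] y- 0 x -14.0 -10.0
```

That gives the finger profile: the tip is chamfered (46 to 56 mm), but the elbow ledge, 50–62 mm above the TCP, reaches 74 mm. So I'll press with the elbow ledge, with the finger standing just in front of the pad. That keeps the wrist (radius 40) clear of the guard. Now I go back down in front.

Call:
play_rows --plan '[[85.4,[0,0,0.12],0.0445],[85.4,[0,0,0.24],0.089],[85.4,[0,0,0.36],0.1335],[85.4,[0,0,0.48],0.178],[85.4,[0,0,0.6],0.2225],[85.4,[0,0,0.72],0.267],[85.4,[0,0,0.84],0.3115],[85.4,[0,0,0.95],0.356],[85.4,[0,0,1],0.4],[85.4,[0,0,1],0.4447]]'

```text
time_s: 13.25
eef_pos: [0.3842, 0.1797, 0.2257]
eef_rot: [-0.003, 0.625, 0.781, -0.003]
wrist_force: [-0.3, 0.9, 0.2]
opening: 0.995
grasp_force: 0.0
```

```bash
cat > f.py <<'E'
from h import *
import sys
c0=np.array([.6222,.1395]);a=np.radians(13.3);u=np.array([np.cos(a),np.sin(a)]);v=np.array([-u[1],u[0]]);F=np.array([u,v])
T=get_obs()["eef_pos"];print("tcp fixture",(F@(T[:2]-c0)*1000).round(1),(T[2]*1000).round(1))
s=[float(x) for x in sys.argv[1:]]
go(*(c0+F.T@np.array(s[:2])/1000),s[2]/1000,13.3)
E
python3 f.py -200 95 142; python3 f.py -143 95 142
```

```text
tcp fixture [-222.4   93.9] 225.7
t 13.25 pos [0.3842 0.1797 0.2257] yaw 12.63 zax [-0.009 -0.001 -1.   ] shift [0.0033 0.0578 0.2086] turn -0.0037 F [-0.3  0.9  0.2] op 0.995 q [ 0.16 -0.16  1.96 -0.    1.35 -0.06]
tcp fixture [-222.4   93.9] 225.7
t 13.25 pos [0.3842 0.1797 0.2257] yaw 12.63 zax [-0.009 -0.001 -1.   ] shift [0.005  0.2003 0.2074] turn -0.0037 F [-0.3  0.9  0.2] op 0.995 q [ 0.16 -0.16  1.96 -0.    1.35 -0.06]
```

Call:
play_rows --plan '[[85.4,[0.002,0,0.1],0],[85.4,[0.002,0,0.21],0],[85.4,[0.002,0.055,0.21],0],[85.4,[0.002,0.055,0.21],0],[85.4,[0.002,0.055,0.21],0]]'

```text
time_s: 13.75
eef_pos: [0.4085, 0.186, 0.1464]
eef_rot: [-0.0, 0.622, 0.783, -0.0]
wrist_force: [-0.2, -0.6, -0.2]
opening: 0.998
grasp_force: 0.0
```

```bash
python3 f.py -142 95 142
```

```text
tcp fixture [-197.3   94.4] 146.4
t 13.75 pos [0.4085 0.186  0.1464] yaw 13.01 zax [-0.001 -0.    -1.   ] shift [0.0023 0.1381 0.0109] turn -0.0016 F [-0.2 -0.6 -0.2] op 0.998 q [ 0.16 -0.01  1.99 -0.    1.16 -0.07]
```

Call:
play_rows --plan '[[85.4,[0.001,0.05,0],-0.0015],[85.4,[0.002,0.09,0],-0.0015],[85.4,[0.002,0.12,0],-0.0015],[85.4,[0.002,0.138,0.005],-0.0015],[85.4,[0.002,0.138,0.01],-0.0015],[85.4,[0.002,0.138,0.01],-0.0015],[85.4,[0.002,0.138,0.01],-0.0015]]'

```text
time_s: 14.45
eef_pos: [0.4612, 0.1991, 0.1422]
eef_rot: [-0.0, 0.62, 0.784, -0.0]
wrist_force: [0.1, -0.9, -0.3]
opening: 0.996
grasp_force: 0.0
```

```bash
sed -i 's/^go(.4544.*$//; s/range(160,340,15)/[]/' m.py; python3 m.py p8; python3 f.py -142 95 130
```

```text
tcp in fixture [-143.    95.1]
scene orange [[-104.8, 40.0], [-81.2, 96.2], [-76.7, 154.2]]
top orange [[-83.4, 40.6], [-81.3, 43.5], [-76.2, 46.7]]
tcp fixture [-142.6   95.1] 142.5
t 14.55 pos [0.4615 0.1992 0.1425] yaw 13.33 zax [-0. -0. -1.] shift [-0.0002  0.0016  0.0312] turn 0.0002 F [-0.3  1.1 -0.6] op 0.999 q [ 0.17  0.12  1.87 -0.    1.15 -0.06]
```

View pics/p8.png

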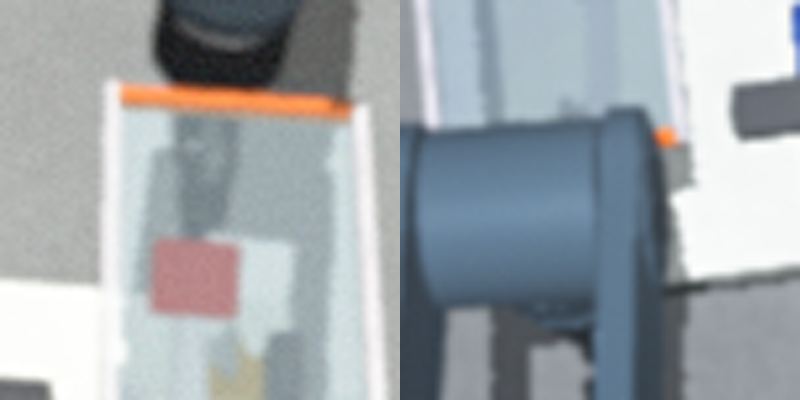

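The finger stands just in front of the pad, with its elbow over the pad edge and no contact yet. Now pressing.

Call:
play_rows --plan '[[85.4,[0,0.003,0.01],0],[85.4,[0,0.003,0.02],0],[85.4,[0,0.002,0.03],0],[85.4,[0,0,0.04],0],[85.4,[0,0,0.04],0]]'

```text
time_s: 15.05
eef_pos: [0.4609, 0.199, 0.1261]
eef_rot: [-0.001, 0.62, 0.784, -0.001]
wrist_force: [-5.4, -1.7, 8.8]
opening: 0.996
grasp_force: 5.1
```

```bash
sed -i 's/\[:2\]-c0)\*1000)/[:2]-c0)*1000)/' f.py; python3 f.py -152 95 110; python3 -c "
from h import *
u=np.array([np.cos(.232),np.sin(.232)]);f=get_obs()['wrist_force'];print('Fx fixture',f[:2]@u,'Fz',f[2])"
```

```text
tcp fixture [-143.3   95. ] 126.1
t 15.05 pos [0.4609 0.199  0.1261] yaw 13.34 zax [-0.002 -0.001 -1.   ] shift [-0.0001 -0.0217  0.0402] turn 0.0002 F [-5.4 -1.7  8.8] op 0.996 q [ 0.17  0.15  1.88 -0.    1.12 -0.06]
Fx fixture -5.6285150104243185 Fz 8.76816600385607
```

Call:
play_rows --plan '[[85.4,[0,-0.007,0.013],0],[85.4,[0,-0.014,0.027],0],[85.4,[0,-0.021,0.04],0],[85.4,[0,-0.028,0.055],0],[85.4,[0,-0.034,0.07],0],[85.4,[0,-0.039,0.085],0],[85.4,[0,-0.039,0.085],0]]'

```text
time_s: 15.75
eef_pos: [0.4455, 0.1954, 0.0919]
eef_rot: [-0.001, 0.62, 0.784, -0.001]
wrist_force: [-7.6, -2.0, 7.9]
opening: 1.001
grasp_force: 5.6
```

```bash
cat >> f.py <<'E'
f=get_obs()['wrist_force'];print('Fx',f[:2]@u,'Fz',f[2])
p=camera("scene");w=pts(p);im=p["image"].astype(int);K=np.array(p["intrinsics"]);Rm=cv2.Rodrigues(np.array(p["rvec"],float))[0];C=-Rm.T@np.array(p["tvec"],float).ravel()
vv,uu=np.mgrid[:384,:512];m=(im[...,0]>im[...,1]+25)&(abs(im[...,1]-im[...,2])<25)&(uu>325)&(uu<400)&(vv>165)&(vv<270)
px=np.argwhere(m)[:,::-1];ray=np.c_[(px-K[[0,1],2])/K[[0,1],[0,1]],np.ones(len(px))]@Rm
for phi in(.47,.35,.25,.15,.05):
    x=87-(170*np.cos(phi)-16*np.sin(phi));z=.085+.17*np.sin(phi)+.016*np.cos(phi)
    P=C+ray*((z-C[2])/ray[:,2])[:,None];g=(P[:,:2]-c0)@F.T*1000
    print("phi",phi,"pad x seen",np.median(g[:,0]).round(1),"if so",x.round(1))
E
python3 f.py -165 95 74
```

```text
tcp fixture [-159.1   95.1] 91.9
t 15.75 pos [0.4455 0.1954 0.0919] yaw 13.34 zax [-0.002 -0.001 -1.   ] shift [-0.0002 -0.0145  0.0447] turn 0.0002 F [-7.6 -2.   7.9] op 1.001 q [ 0.17  0.17  1.94 -0.    1.04 -0.06]
Fx -7.835196653811812 Fz 7.931508914582116
phi 0.47 pad x seen -50.0 if so -57.3
phi 0.35 pad x seen -62.0 if so -67.2
phi 0.25 pad x seen -72.6 if so -73.8
phi 0.15 pad x seen -83.5 if so -78.7
phi 0.05 pad x seen -94.8 if so -82.0
```

Call:
play_rows --plan '[[85.4,[0,-0.004,0.013],0],[85.4,[0,-0.007,0.026],0],[85.4,[0,-0.01,0.04],0],[85.4,[0,-0.012,0.055],0],[85.4,[0,-0.014,0.07],0],[85.4,[0,-0.015,0.085],0],[85.4,[0,-0.015,0.085],0]]'

```text
time_s: 16.5
eef_pos: [0.4385, 0.1938, 0.057]
eef_rot: [-0.001, 0.62, 0.784, -0.002]
wrist_force: [1.1, -0.1, -0.4]
opening: 1.002
grasp_force: 0.0
```

```bash
python3 f.py -166 95 52
```

```text
tcp fixture [-166.2   95.1] 57.0
t 16.5 pos [0.4385 0.1938 0.057 ] yaw 13.34 zax [-0.004 -0.001 -1.   ] shift [-0.0003  0.0006  0.0125] turn 0.0002 F [ 1.1 -0.1 -0.4] op 1.002 q [ 0.17  0.22  1.97 -0.    0.96 -0.06]
Fx 1.0852888297081578 Fz -0.3826459540617028
phi 0.47 pad x seen -35.5 if so -57.3
phi 0.35 pad x seen -47.3 if so -67.2
phi 0.25 pad x seen -57.7 if so -73.8
phi 0.15 pad x seen -68.4 if so -78.7
phi 0.05 pad x seen -79.4 if so -82.0
```

The force has dropped to zero while the pad still shows down (φ ≈ 0.02–0.05), so the latch has it. I'll back out and verify.

Call:
play_rows --plan '[[85.4,[0,0,0],0],[85.4,[0,0,-0.01],0],[85.4,[0,-0.05,-0.01],0],[85.4,[0,-0.12,-0.01],0],[85.4,[0,-0.18,-0.05],0],[85.4,[0,-0.18,-0.2],0],[85.4,[0,-0.18,-0.3],0],[85.4,[0,-0.18,-0.3],0]]'

```text
time_s: 17.35
eef_pos: [0.3758, 0.1786, 0.186]
eef_rot: [0.005, 0.62, 0.784, 0.005]
wrist_force: [0.6, 0.3, 0.1]
opening: 0.998
grasp_force: 0.0
```

```bash
python3 f.py -166 95 52; python3 - <<'E'
from h import *
out=[]
for n,(u0,v0,s) in(("scene",(300,150,120)),("top",(150,120,120))):
    p=camera(n);w=pts(p);k=sel(w,.5,.75,-.05,.17,.1,.13);print(n,"sink",rect(w[k]),np.median(w[k][:,2]))
    out.append(cv2.resize(p["image"][v0:v0+s,u0:u0+s,::-1],(400,400),interpolation=cv2.INTER_CUBIC))
cv2.imwrite("pics/e9.png",np.hstack(out))
E
```

```text
tcp fixture [-230.8   94.7] 186.0
t 17.35 pos [0.3758 0.1786 0.186 ] yaw 13.35 zax [ 0.014  0.002 -1.   ] shift [0.0009 0.1573 0.3373] turn 0.0003 F [0.6 0.3 0.1] op 0.998 q [ 0.16 -0.16  2.04  0.    1.24 -0.08]
Fx 0.5958319165477849 Fz 0.08688217302797988
phi 0.47 pad x seen -36.6 if so -57.3
phi 0.35 pad x seen -48.4 if so -67.2
phi 0.25 pad x seen -58.8 if so -73.8
phi 0.15 pad x seen -69.6 if so -78.7
phi 0.05 pad x seen -80.6 if so -82.0
scene sink (array([620.6,  62. ]), array([62.7, 39.6]), 12.26, 130) 0.11213320664375734
top sink (array([621.1,  64.2]), array([60.9, 39.7]), 12.76, 126) 0.1128814834154152
```

View pics/e9.png

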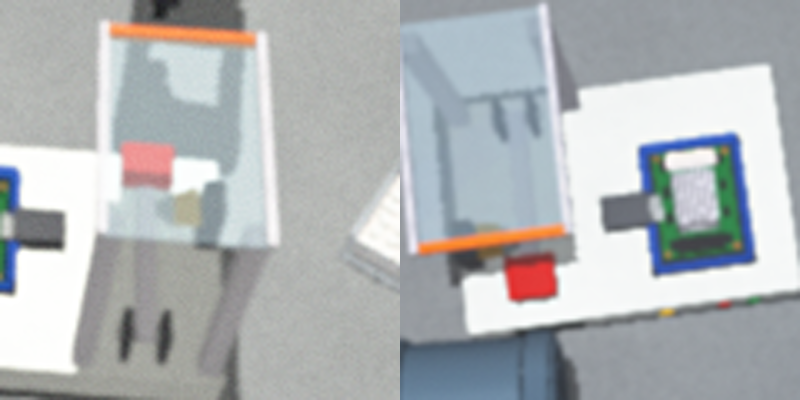

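The pad (530,278 in the right-hand view) is down in front of the guard with the tool clear. The tongue (655,208) is out over the edge of the board, which still lies flat in the nest. Handing in.

```bash
python3 -c "
from bench import *
print(hand_in())"
```

```text
the job is handed in; nothing more can be done
None
```

I put the green board flat in the nest and let go, then pressed the lever until it stayed down in its latch on its own. I handed the job in at about 17 s; it returned no verdict, but the last pictures show the lever down, the tongue out over the board and the tool clear.

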